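# Sort the table's odds and ends into the organiser trays

## Task

Sort the five odds and ends on the table into the three wooden trays: lay the stylus flat in the long narrow tray, put the two charging things (wall charger and earbud case) side by side flat on the floor of the broad rectangular tray, and stand the pill bottle and the lip balm upright in the round tray. Each thing must rest on the floor of its tray, wholly inside the rim. Leave the white mug and the candle where they are.

Things in the scene. Friction and masses are not known exactly. Their poses are not given: they have to be found in the camera images.
- stylus_center (a point): White stylus with a black end, lying on the table, 148 x 10 x 9 mm. The point is its centre, 4.5 mm above its underside. Its y axis runs along its length, x across it, z up.
- charger_center (a point): White wall charger block, 44 x 28 x 30 mm (length x width x height), with two flat prongs on one end. The point is the block's centre (without the prongs), 15 mm above its underside. x runs along its length toward the prongs, whose ends lie 38 mm from the point; y across its 28 mm width; z up.
- earbud_case_center (a point): Black rounded earbud case, closed (the lid does not move), 48 x 62 x 28 mm along x, y, z; a thin loop of a few mm at one end. The point is its centre, 14 mm above its underside. Grip it across x (48 mm).
- pill_bottle_center (a point): Amber pill bottle with a white cap (the cap does not turn), standing, 40 mm across, 72 mm high. The point is on its axis half-way up, 36 mm above its underside; z up.
- lip_balm_center (a point): Slim lip balm stick, standing, 17 mm across, 68 mm high. The point is on its axis half-way up, 34 mm above its underside; z up.
- long_tray: The long narrow open tray of light wood: 98 mm along its x, 208 mm along its y outside, 90 x 200 mm inside; rim 16 mm high, floor 4 mm thick, walls 4 mm. It stands fixed on the table. Origin: centre of its underside, z up. 
- broad_tray: The broad rectangular open tray of light wood: 136 mm along its x, 176 mm along its y outside, 128 x 168 mm inside; rim 16 mm high, floor 4 mm thick, walls 4 mm. It stands fixed on the table. Origin: centre of its underside, z up. 
- round_tray: The round open tray of light wood: 148 mm across outside, 140 mm inside; rim 16 mm high, floor 4 mm thick. It stands fixed on the table. Origin: centre of its underside, z up. 
- mug: White mug with a handle, 92 mm high, 86 mm across, 118 mm with the handle, a bystander at the left of the work. Origin: under the middle of its whole outline, handle toward its -y.
- candle: Cream candle in a glass, 76 mm across, 90 mm high, a bystander at the right of the work. Origin: centre of its underside.
There are look-alikes about, which are no part of the job. There is more than one size of the part that bears stylus_center; the job needs the smaller.

How it is judged (in metres and radians):
At the end, for the whole second after the job is handed in: Stylus level (3 degrees) on the long tray's floor; charger and earbud case on the broad tray's floor, not on each other; pill bottle and lip balm upright (0.1 rad) on the round tray's floor; all inside the rims, heights within about 5 mm, released and at rest (x of stylus_center in the frame of long_tray between -0.043 and 0.043 m and y of stylus_center in the frame of long_tray between -0.03 and 0.03 m and z of stylus_center in the frame of long_tray between 0.004 and 0.0125 m and angle between stylus_center's own y axis and vertical between 1.52 and 1.62 rad and x of charger_center in the frame of broad_tray between -0.056 and 0.056 m and y of charger_center in the frame of broad_tray between -0.07 and 0.07 m and z of charger_center in the frame of broad_tray between 0.012 and 0.0235 m and x of earbud_case_center in the frame of broad_tray between -0.05 and 0.05 m and y of earbud_case_center in the frame of broad_tray between -0.064 and 0.064 m and z of earbud_case_center in the frame of broad_tray between 0.012 and 0.0225 m and z of pill_bottle_center in the frame of round_tray between 0.035 and 0.045 m and z of lip_balm_center in the frame of round_tray between 0.033 and 0.043 m and horizontal distance between pill_bottle_center and round_tray below 0.054 m and horizontal distance between lip_balm_center and round_tray below 0.065 m and angle between each of pill_bottle_center, lip_balm_center's own z axis and vertical below 0.1 rad and linear speed of each of stylus, charger, earbud_case, pill_bottle, lip_balm below 0.02 m/s); the robot touches nothing.
It fails at once if the mug is moved (over 20 mm) or tipped (distance of mug from where it was at the start of the episode above 0.02 m or angle between mug's own z axis and vertical above 0.3 rad).
It fails at once if the candle is moved (over 20 mm) or tipped (distance of candle from where it was at the start of the episode above 0.02 m or angle between candle's own z axis and vertical above 0.3 rad).
It also fails if it takes over 144 s, if anything falls off the work surface, if the arm or the gripper's body presses on something with over 40 N, if the wrist force passes 120 N, or if a joint passes its speed limit or range.

## Robot

A 6-joint arm with a two-finger parallel gripper is mounted at the origin on a cart in front of the work surface, level with it; the furniture and walls round the work are solid. World frame = base frame: x ahead of the robot, y to its left, z up, the work surface at z = 0. Lengths are in mm, angles in rad, forces in N, time in s.
With the tool pointing down it reaches from about 300 to 850 mm from the base axis. Payload 4.2 kg.
Tool frame: the origin (TCP) lies midway between the tips of the shut fingers; the grasp point (between the pads) lies 19 mm behind it (bot.pinch_z is the distance from the TCP to the grasp point, in mm); z points along the fingers, y is the line along which they close (so a half turn about z gives the same grasp; the last joint's range is limited). The gripper opens to 91 mm and grips with 3 to 60 N. Pads are 32 mm wide; open, the fingers measure 118 mm over their backs; the gripper's body (76 mm by 178 mm) begins 60 mm behind the grasp point.
Start: joints at [1.157, 0.32, 1.565, -0, 1.257, -0.02], TCP at [220.631, 531.004, 213.976] pointing down, gripper open.
Joint ranges: [-3.11, 3.11], [-0.84, 2.01], [0.21, 2.61], [-1.34, 4.49], [0.05, 2.63], [-2.56, 2.56]. Speed limits (rad/s): [2.57, 2.57, 3.14, 3.14, 3.14, 3.14].

## Interface

Orientations are given as a unit quaternion [w, x, y, z].
In Python, from cell import bot gives the robot as it stands. The module is installed in compiled form; this text tells all that it offers.
- The arm moves only by the tool servo_tool, never from a script. Its argument "targets" is a list of rows, each an object with "translation": the shift along the world's x, y, z scaled (see below), a list of three; "turn": the turn, a rotation vector about the world's x, y, z scaled (see below), a list of three; "hand": the opening, from 0 (shut) to 1 (fully open). A call has 1 to 8 rows; each row shifts and turns the commanded pose from where the row before left it; what a row does not reach is not made up. The controller multiplies each number of a shift by 50 mm and each number of a turn by pi/2 rad. A row lasts 1/8 s, in which the tool goes at most 62.5 mm and 10.7 degrees, less where a joint would pass 70% of its speed; a pose out of reach is approached as far as the arm can. A call with a number of a shift or a turn outside -1 to 1 is refused whole. A call with a gripper value outside its range is refused whole. The fingers move at their own pace and stop on an object; the grip force is fixed at half the most. Time passes only in rows, so rows that do not move let the fingers close. It gives the time, the measured TCP pose, the force, the opening and the grip force at its end, in the units of the state.
- bot.observe(): the state, without advancing time (a new reading comes with each control period).
- bot.grab_frame(name): name is "side" or "top" or "wrist"; returns the picture (420x560x3 uint8, red, green, blue); there is no depth.
- bot.get_calibration(name): a dict with "K" (3x3 intrinsics, pixels), "dist_coeffs" ([k1, k2, p1, p2, k3] as OpenCV has them; the pictures are not rectified), "R" (3x3) and "t" (3): a world point X has camera coordinates R X + t. Camera axes: x right, y down, z forward; pixel columns grow to the right and rows downward; lengths in mm; the calibration is good to about 2 mm. A picture is of the moment at which its call begins: read the wrist's pose just before it. get_calibration takes no time and is no camera call; for the wrist camera it gives the pose at the moment of the call.
- bot.close_job(): hands the job in; it is judged then, once.
The state is a dict: "clock": time; "joint_pos": joint angles; "qvel": joint speeds; "joint_efforts": joint torques, N m; "position": TCP position; "eef_rot": TCP orientation; "ft_force": force on the tool from outside, world axes, zero at the start; "torque": the same for the moment, N m; "width": opening from 0.0 (shut) to 1.0 (fully open); "grip_force": force on a finger pad.
Only numpy, scipy, OpenCV 4.12 (cv2) and the standard library are available. Lean on these libraries where they do the work, as an engineer would, in place of code of your own. Each camera call takes 0.05 s, during which the arm holds its last target. There are 200 camera calls.

## Working session

There is one attempt and no reset: what is moved stays moved. The work goes in short steps, Python scripts to look and compute and a tool call to move; the robot and the scene stay as the last step left them, time stands still between calls to the robot, and variables do not carry over. Pictures are saved under pics/ and viewed, at most 14 in all, crops included, and the job is handed in when it is done.

Besides the shell and the picture viewer there is one more tool, called after "Emit:" by a JSON object that holds its "name" and its "arguments". servo_tool: Moves the arm, as the interface text tells. Shifts and turns lie within -1 to 1; 1 stands for 50 mm of shift or pi/2 rad of turn. Its arguments: {"type":"object","properties":{"targets":{"type":"array","items":{"type":"object","properties":{"translation":{"type":"array","items":{"type":"number","minimum":-1,"maximum":1}},"turn":{"type":"array","items":{"type":"number","minimum":-1,"maximum":1}},"hand":{"type":"number"}}}}},"required":["targets"]}

```bash
mkdir -p pics; cat > h.py <<'E'
import numpy as np, cv2
from cell import bot
def save(name,fn):
    im=bot.grab_frame(name); cv2.imwrite('pics/'+fn,cv2.cvtColor(im,cv2.COLOR_RGB2BGR)); return im
def p2w(cal,uv,z):
    uv=np.array(uv,float).reshape(-1,1,2)
    n=cv2.undistortPoints(uv,np.array(cal['K'],float),np.array(cal['dist_coeffs'],float)).reshape(-1,2)
    R=np.array(cal['R']);t=np.array(cal['t']).reshape(3)
    C=-R.T@t; d=np.c_[n,np.ones(len(n))]@R
    s=(np.broadcast_to(z,len(n))-C[2])/d[:,2]
    return C+d*s[:,None]
def w2p(cal,X):
    return cv2.projectPoints(np.array(X,float).reshape(-1,1,3),cv2.Rodrigues(np.array(cal['R'],float))[0],np.array(cal['t'],float),np.array(cal['K'],float),np.array(cal['dist_coeffs'],float))[0].reshape(-1,2)
E
python3 - <<'E'
from h import *
for n in ('top','side','wrist'):
    im=save(n,n+'0.png'); c=bot.get_calibration(n); R=np.array(c['R']);print(n,(-R.T@np.array(c['t']).reshape(3)).round(),R[2].round(2),np.array(c['K'])[0,0])
cv2.imwrite('pics/top0big.png',cv2.resize(cv2.imread('pics/top0.png'),(800,600),interpolation=cv2.INTER_CUBIC))
print(bot.observe())
E
```

```text
top [ 296.   -3. 1486.] [ 0.21 -0.01 -0.98] 477.0498996124807
side [ 911. -678.  922.] [-0.28  0.6  -0.75] 380.6615338916245
wrist [142. 564. 385.] [ 0.27 -0.12 -0.96] 345.9940963456858
{'clock': 0.15, 'joint_pos': array([ 1.15698647e+00,  3.20185036e-01,  1.56537689e+00, -3.58947966e-05,
        1.25738802e+00, -1.99871218e-02]), 'qvel': array([-0.00112275, -0.00251107, -0.00190247,  0.00010305, -0.00214495,
       -0.00247383]), 'joint_efforts': array([ 2.15991795e-04, -4.12776017e+01, -2.32152951e+01,  7.27941818e-02,
        4.34291130e-02, -1.35550108e-04]), 'position': array([220.49571639, 530.64698124, 213.29894732]), 'eef_rot': array([-1.29376424e-04,  1.95635840e-01,  9.80676378e-01, -6.66418492e-04]), 'ft_force': array([ 0.0287174 , -0.97306665, -0.29774405]), 'torque': array([ 0.00128026, -0.03530256, -0.04995071]), 'grip_force': 0.0, 'width': 0.9980236594036097}
```

View pics/top0big.png

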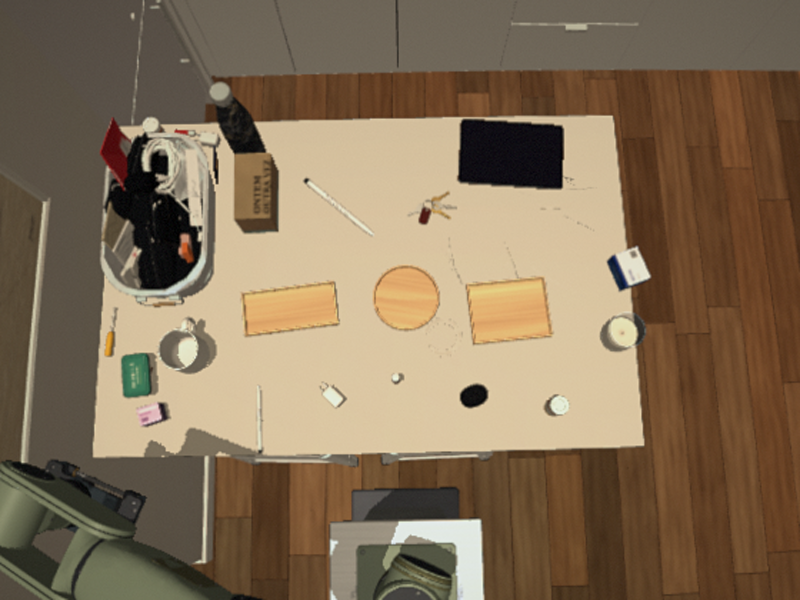

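View pics/side0.png

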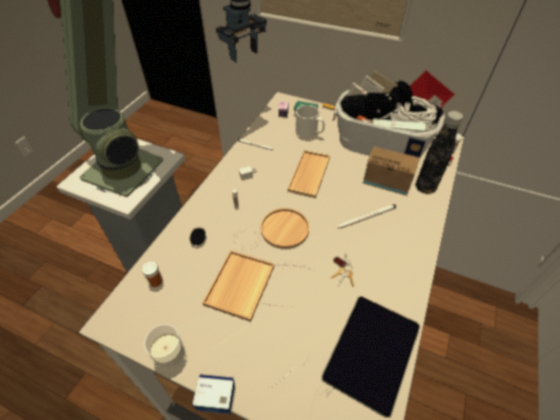

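The top view shows the near stylus at (259,418), charger (332,396), lip balm (397,378), earbud case (474,396), bottle (558,405). The trays are at (290,308), (407,298) and (509,311), and a longer stylus lies at the back. I'll enlarge the work area.

```bash
python3 - <<'E'
import cv2
im=cv2.imread('pics/top0.png')
cv2.imwrite('pics/c1.png',cv2.resize(im[182:324,162:422],None,fx=3,fy=3,interpolation=cv2.INTER_CUBIC))
E
```

```text
(no output)
```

View pics/c1.png

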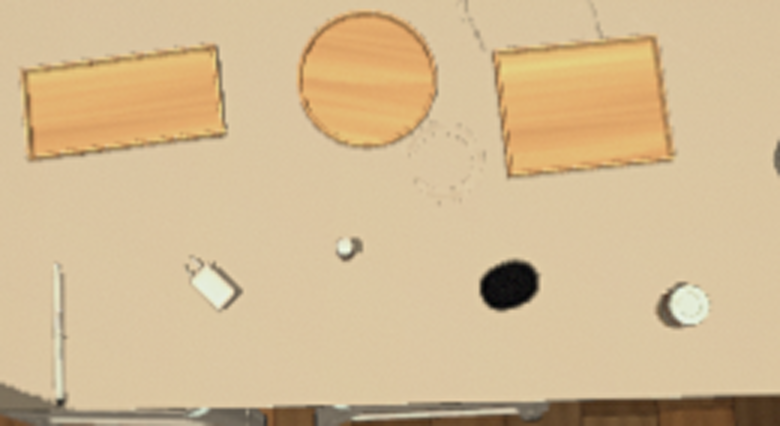

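```bash
python3 - <<'E'
from h import *
c=bot.get_calibration('top')
f=lambda pts,z:p2w(c,np.array(pts,float)/3+[162-.33,182-.33],z)[:,:2].round(1)
L=f([(22,70),(216,45),(226,133),(30,159)],16);print('long',L.mean(0),L.tolist())
B=f([(493,51),(655,37),(674,157),(509,177)],16);print('broad',B.mean(0),B.tolist())
print('round',f([(368,79),(299,79),(437,79)],16).tolist())
print('lip',f([(345,247)],68),'case',f([(509,285),(482,292),(538,276)],14).tolist(),'bot',f([(689,304)],72))
print('chg',f([(190,280),(212,258),(239,290),(218,310)],30).tolist())
print('sty',f([(57,263),(60,404)],7).tolist())
print('far sty',p2w(c,np.array([(305,180),(372,235)])*.7,5))
print('mug/candle',p2w(c,np.array([(182,348),(622,332)])*.7,90))
w=bot.get_calibration('wrist');R=np.array(w['R']);print(R.round(3), w['K'],-R.T@np.array(w['t']))
E
```

```text
long [609.625 243.65 ] [[646.0, 352.0], [668.6, 146.1], [573.6, 135.6], [550.3, 340.9]]
broad [ 595.4 -239.3] [[655.7, -147.0], [667.4, -320.2], [537.8, -331.8], [520.7, -158.2]]
round [[628.2, -14.1], [629.8, 58.6], [626.6, -86.7]]
lip [[446.2  12.9]] case [[409.2, -153.8], [402.7, -125.8], [417.6, -183.9]] bot [[ 381.6 -324.7]]
chg [[420.0, 171.2], [441.8, 148.9], [408.9, 121.5], [389.2, 142.9]]
sty [[442.0, 312.1], [298.5, 306.4]]
far sty [[914.89802874 214.71995088   5.        ]
 [777.32685648  60.39304747   5.        ]]
mug/candle [[ 513.12103047  455.92143239   90.        ]
 [ 526.98340277 -463.60835792   90.        ]]
[[ 0.384  0.923 -0.001]
 [ 0.882 -0.366  0.296]
 [ 0.273 -0.115 -0.955]] [[345.99409635   0.         278.04087944]
 [  0.         345.99409635 212.46919303]
 [  0.           0.           1.        ]] [141.85260902 563.62511982 385.20791926]
```

View pics/wrist0.png

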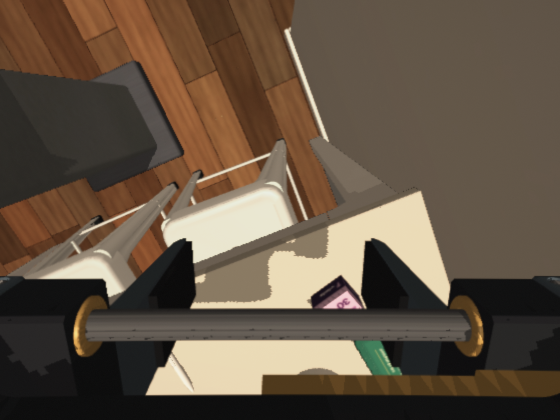

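Emit:
{"name": "servo_tool", "arguments": {"targets": [{"translation": [0.5,-0.74,-0.38],"turn": [0,0,0.046],"hand": 0.6},{"translation": [0.5,-0.74,-0.38],"turn": [0,0,0.046],"hand": 0.6},{"translation": [0.5,-0.74,-0.38],"turn": [0,0,0.046],"hand": 0.6},{"translation": [0.5,-0.74,-0.38],"turn": [0,0,0.046],"hand": 0.6},{"translation": [0.5,-0.74,-0.38],"turn": [0,0,0.046],"hand": 0.6},{"translation": [0.5,-0.74,-0.38],"turn": [0,0,0.046],"hand": 0.6},{"translation": [0,0,0],"turn": [0,0,0],"hand": 0.6},{"translation": [0,0,0],"turn": [0,0,0],"hand": 0.6}]}}

```text
clock: 1.15
position: [370.7, 309.5, 100.2]
eef_rot: [0.0, -0.019, 1.0, 0.0]
ft_force: [-0.2, -0.4, 0.0]
width: 0.598
grip_force: 0.0
```

```bash
cat >> h.py <<'E'
def st():
    o=bot.observe(); q=o['eef_rot']; from scipy.spatial.transform import Rotation as Ro
    M=Ro.from_quat(np.r_[q[1:],q[0]]).as_matrix()
    print('t%.2f'%o['clock'],o['position'].round(1),'close%.1f'%np.degrees(np.arctan2(M[1,1],M[0,1])),'zax',M[:,2].round(3),'w%.3f'%o['width'],'g%.1f'%o['grip_force'],o['ft_force'].round(1))
E
python3 - <<'E'
from h import *
st(); c=bot.get_calibration('wrist'); save('wrist','w1.png')
print(w2p(c,[[442,312.1,7],[298.5,306.4,7],[370,309,7]]).round())
E
```

```text
t1.15 [370.7 309.5 100.2] close92.2 zax [ 0.     0.001 -1.   ] w0.598 g0.0 [-0.2 -0.4  0. ]
[[277. 294.]
 [277. 123.]
 [277. 215.]]
```

View pics/w1.png

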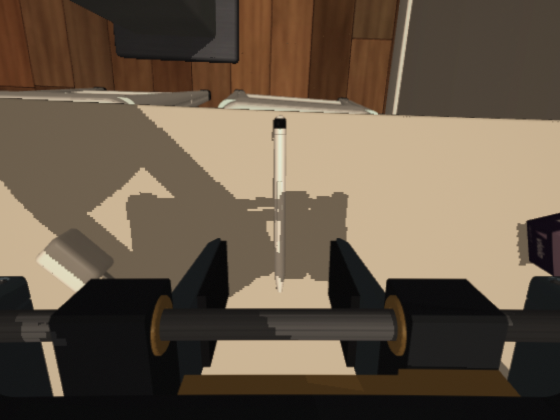

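The wrist view shows the stylus between the fingers, from (280,118) to (281,290), which matches my prediction to within 5 px. Descending to grip it.

Emit:
{"name": "servo_tool", "arguments": {"targets": [{"translation": [0,0,-0.8],"turn": [0,0,0],"hand": 0.6},{"translation": [0,0,-0.8],"turn": [0,0,0],"hand": 0.6},{"translation": [0,0,-0.36],"turn": [0,0,0],"hand": 0.6},{"translation": [0,0,0],"turn": [0,0,0],"hand": 0.3},{"translation": [0,0,0],"turn": [0,0,0],"hand": 0},{"translation": [0,0,0],"turn": [0,0,0],"hand": 0},{"translation": [0,0,0],"turn": [0,0,0],"hand": 0},{"translation": [0,0,0],"turn": [0,0,0],"hand": 0}]}}

```text
clock: 2.2
position: [370.7, 309.1, 2.2]
eef_rot: [0.0, -0.02, 1.0, 0.0]
ft_force: [-0.3, 1.0, 0.9]
width: 0.09
grip_force: 30.0
```

Emit:
{"name": "servo_tool", "arguments": {"targets": [{"translation": [0,0,0.7],"turn": [0,0,0],"hand": 0},{"translation": [0,0,0.7],"turn": [0,0,0],"hand": 0},{"translation": [0.53,-0.146,0],"turn": [0,0,-0.106],"hand": 0},{"translation": [0.53,-0.146,0],"turn": [0,0,-0.106],"hand": 0},{"translation": [0.53,-0.146,0],"turn": [0,0,-0.106],"hand": 0},{"translation": [0.53,-0.146,0],"turn": [0,0,-0.106],"hand": 0},{"translation": [0.53,-0.146,0],"turn": [0,0,-0.106],"hand": 0},{"translation": [0.53,-0.146,0],"turn": [0,0,-0.106],"hand": 0}]}}

```text
clock: 3.2
position: [530.4, 264.7, 71.9]
eef_rot: [-0.0, 0.464, 0.886, -0.0]
ft_force: [0.4, 0.6, -0.5]
width: 0.088
grip_force: 30.0
```

Emit:
{"name": "servo_tool", "arguments": {"targets": [{"translation": [0.53,-0.146,0],"turn": [0,0,-0.106],"hand": 0},{"translation": [0.53,-0.146,0],"turn": [0,0,-0.106],"hand": 0},{"translation": [0.53,-0.146,0],"turn": [0,0,-0.106],"hand": 0},{"translation": [0,0,0],"turn": [0,0,0],"hand": 0},{"translation": [0,0,0],"turn": [0,0,0],"hand": 0}]}}

```text
clock: 3.82
position: [608.0, 243.2, 71.5]
eef_rot: [-0.001, 0.666, 0.746, -0.001]
ft_force: [0.2, -0.0, 0.3]
width: 0.097
grip_force: 30.0
```

```bash
python3 - <<'E'
from h import *
st(); c=bot.get_calibration('wrist'); save('wrist','w2.png')
E
```

```text
t3.83 [608.  243.2  71.5] close6.5 zax [-0.002 -0.    -1.   ] w0.097 g30.0 [ 0.2 -0.   0.3]
```

View pics/w2.png

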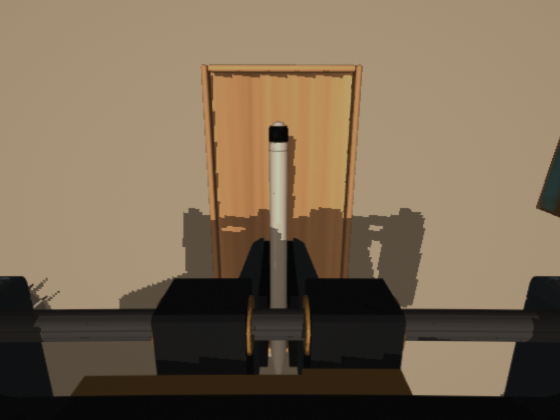

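The stylus is held centred over the long tray: rim corners at (205,68) and (358,68), stylus at column 279. Lowering and releasing.

Emit:
{"name": "servo_tool", "arguments": {"targets": [{"translation": [0,0,-0.6],"turn": [0,0,0],"hand": 0},{"translation": [0,0,-0.5],"turn": [0,0,0],"hand": 0},{"translation": [0,0,-0.18],"turn": [0,0,0],"hand": 0},{"translation": [0,0,0],"turn": [0,0,0],"hand": 0},{"translation": [0,0,0],"turn": [0,0,0],"hand": 0.3},{"translation": [0,0,0],"turn": [0,0,0],"hand": 0.3},{"translation": [0,0,0],"turn": [0,0,0],"hand": 0.3}]}}

```text
clock: 4.75
position: [609.4, 243.4, 8.5]
eef_rot: [0.0, 0.666, 0.746, 0.0]
ft_force: [-0.0, -0.3, 0.5]
width: 0.298
grip_force: 0.0
```

Emit:
{"name": "servo_tool", "arguments": {"targets": [{"translation": [0,0,0.8],"turn": [0,0,0],"hand": 0.3},{"translation": [0,0,0.8],"turn": [0,0,0],"hand": 0.6},{"translation": [-0.65,-0.325,0.08],"turn": [0,0,-0.103],"hand": 0.7},{"translation": [-0.65,-0.325,0.08],"turn": [0,0,-0.103],"hand": 0.7},{"translation": [-0.65,-0.325,0.08],"turn": [0,0,-0.103],"hand": 0.7},{"translation": [-0.65,-0.325,0.08],"turn": [0,0,-0.103],"hand": 0.7},{"translation": [-0.65,-0.325,0.08],"turn": [0,0,-0.103],"hand": 0.7},{"translation": [-0.65,-0.325,0.08],"turn": [0,0,-0.103],"hand": 0.7}]}}

```text
clock: 5.75
position: [413.1, 145.3, 112.4]
eef_rot: [0.0, 0.938, 0.346, 0.0]
ft_force: [-0.7, 0.4, -0.1]
width: 0.702
grip_force: 0.0
```

Emit:
{"name": "servo_tool", "arguments": {"targets": [{"translation": [0,0,0],"turn": [0,0,0],"hand": 0.7},{"translation": [0,0,0],"turn": [0,0,0],"hand": 0.7}]}}

```text
clock: 6.0
position: [415.2, 146.2, 112.5]
eef_rot: [0.0, 0.937, 0.349, 0.001]
ft_force: [-0.0, -0.4, -0.5]
width: 0.697
grip_force: 0.0
```

```bash
python3 - <<'E'
from h import *
st(); c=bot.get_calibration('wrist'); save('wrist','w3.png')
print(w2p(c,[[430.9,160,30],[399,132.2,30],[415,146,30]]).round())
E
```

```text
t6.00 [415.2 146.2 112.5] close-49.1 zax [ 0.002  0.001 -1.   ] w0.697 g0.0 [-0.  -0.4 -0.5]
[[279. 193.]
 [279. 245.]
 [279. 219.]]
```

View pics/w3.png

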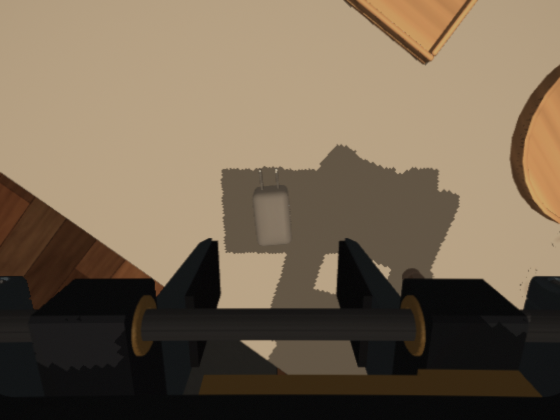

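The charger's top face lies from about (271,187) to (274,245), 7 px left of the finger midline. I'll compute the correction.

```bash
python3 - <<'E'
from h import *
c=bot.get_calibration('wrist'); p=p2w(c,[[254,188],[287,187],[290,244],[259,246]],30)[:,:2]; print(p.round(1),p.mean(0))
d=(p[0]+p[1]-p[2]-p[3])/2; print(d,np.degrees(np.arctan2(d[1],d[0])))
E
```

```text
[[421.8 176.6]
 [438.6 158.3]
 [405.4 126. ]
 [388.1 143.5]] [413.45363238 151.09428613]
[33.43591213 32.67552817] 44.34103885265469
```

Emit:
{"name": "servo_tool", "arguments": {"targets": [{"translation": [-0.034,0.1,-0.6],"turn": [0,0,0.038],"hand": 0.7},{"translation": [0,0,-0.8],"turn": [0,0,0],"hand": 0.7},{"translation": [0,0,-0.77],"turn": [0,0,0],"hand": 0.7},{"translation": [0,0,0],"turn": [0,0,0],"hand": 0.7},{"translation": [0,0,0],"turn": [0,0,0],"hand": 0},{"translation": [0,0,0],"turn": [0,0,0],"hand": 0},{"translation": [0,0,0],"turn": [0,0,0],"hand": 0},{"translation": [0,0,0],"turn": [0,0,0],"hand": 0}]}}

```text
clock: 7.05
position: [412.6, 150.8, 3.8]
eef_rot: [0.0, 0.926, 0.376, 0.0]
ft_force: [-1.0, 1.0, 0.9]
width: 0.306
grip_force: 30.0
```

Emit:
{"name": "servo_tool", "arguments": {"targets": [{"translation": [0,0,1],"turn": [0,0,0],"hand": 0},{"translation": [0,0,1],"turn": [0,0,0],"hand": 0},{"translation": [0.4325,-0.8575,0.1],"turn": [0,0,-0.055],"hand": 0},{"translation": [0.4325,-0.8575,0.1],"turn": [0,0,-0.055],"hand": 0},{"translation": [0.4325,-0.8575,0],"turn": [0,0,-0.055],"hand": 0},{"translation": [0.4325,-0.8575,0],"turn": [0,0,-0.055],"hand": 0},{"translation": [0.4325,-0.8575,0],"turn": [0,0,-0.055],"hand": 0},{"translation": [0.4325,-0.8575,0],"turn": [0,0,-0.055],"hand": 0}]}}

```text
clock: 8.05
position: [542.6, -107.9, 113.5]
eef_rot: [-0.0, 0.992, 0.125, 0.0]
ft_force: [0.4, 0.2, -0.1]
width: 0.307
grip_force: 30.0
```

Emit:
{"name": "servo_tool", "arguments": {"targets": [{"translation": [0.4325,-0.8575,0],"turn": [0,0,-0.055],"hand": 0},{"translation": [0.4325,-0.8575,0],"turn": [0,0,-0.055],"hand": 0},{"translation": [0,0,0],"turn": [0,0,0],"hand": 0},{"translation": [0,0,0],"turn": [0,0,0],"hand": 0}]}}

```text
clock: 8.55
position: [584.6, -191.6, 113.0]
eef_rot: [-0.0, 0.999, 0.04, -0.001]
ft_force: [0.1, -0.3, 0.3]
width: 0.305
grip_force: 30.0
```

```bash
python3 - <<'E'
from h import *
st(); save('wrist','w4.png')
E
```

```text
t8.55 [ 584.6 -191.6  113. ] close-85.4 zax [-0.002  0.001 -1.   ] w0.305 g30.0 [ 0.1 -0.3  0.3]
```

View pics/w4.png

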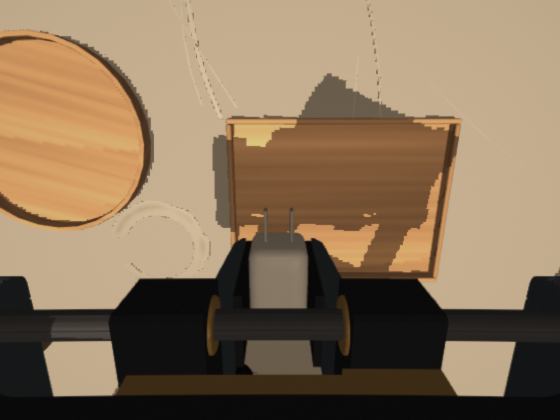

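The wrist view shows the broad tray's rim corners at (225,119), (461,118) and (437,280), with the charger over its left part. I'll refine the tray poses from it.

```bash
python3 - <<'E'
from h import *
c=bot.get_calibration('wrist'); p=p2w(c,[[225,119],[461,118],[437,280]],16)[:,:2]; print(p.round(1),(p[0]+p[2])/2)
d=p[0]-p[1]; print(np.linalg.norm(d),np.degrees(np.arctan2(d[1],d[0])))
q=p2w(c,[[28,33],[100,66],[146,146],[122,208],[70,229],[15,217]],16)[:,:2].astype(np.float32)
print(cv2.minEnclosingCircle(q))
A=np.c_[2*q,np.ones(6)];s=np.linalg.lstsq(A,(q**2).sum(1),rcond=None)[0];print(s[:2],np.sqrt(s[2]+s[0]**2+s[1]**2))
E
```

```text
[[ 654.5 -145.1]
 [ 669.  -320.3]
 [ 534.9 -332.1]] [ 594.69027045 -238.59553342]
175.84655095532406 94.7411455665583
((627.4902954101562, -13.249397277832031), 72.4111099243164)
[627.30543064 -12.70344535] 71.82531534191858
```

Emit:
{"name": "servo_tool", "arguments": {"targets": [{"translation": [0,0,-0.7],"turn": [0,0,0],"hand": 0},{"translation": [0,0,-0.7],"turn": [0,0,0],"hand": 0},{"translation": [0,0,-0.5],"turn": [0,0,0],"hand": 0},{"translation": [0,0,-0.18],"turn": [0,0,0],"hand": 0},{"translation": [0,0,0],"turn": [0,0,0],"hand": 0},{"translation": [0,0,0],"turn": [0,0,0],"hand": 0.4},{"translation": [0,0,0],"turn": [0,0,0],"hand": 0.4}]}}

```text
clock: 9.48
position: [586.1, -192.4, 10.6]
eef_rot: [0.0, 0.999, 0.04, 0.001]
ft_force: [0.7, 0.6, 0.2]
width: 0.401
grip_force: 0.0
```

Emit:
{"name": "servo_tool", "arguments": {"targets": [{"translation": [0,0,1],"turn": [0,0,0],"hand": 0.4},{"translation": [0,0,1],"turn": [0,0,0],"hand": 0.6},{"translation": [-0.354,0.077,0],"turn": [0,0,0.1103],"hand": 0.9},{"translation": [-0.354,0.077,0],"turn": [0,0,0.1103],"hand": 0.9},{"translation": [-0.354,0.077,0],"turn": [0,0,0.1103],"hand": 0.9},{"translation": [-0.354,0.077,0],"turn": [0,0,0.1103],"hand": 0.9},{"translation": [-0.354,0.077,0],"turn": [0,0,0.1103],"hand": 0.9},{"translation": [-0.354,0.077,0],"turn": [0,0,0.1103],"hand": 0.9}]}}

```text
clock: 10.48
position: [478.8, -169.1, 110.2]
eef_rot: [0.001, 0.846, 0.534, 0.0]
ft_force: [0.0, 0.0, -0.1]
width: 0.899
grip_force: 0.0
```

Emit:
{"name": "servo_tool", "arguments": {"targets": [{"translation": [-0.354,0.077,0],"turn": [0,0,0.1103],"hand": 0.9},{"translation": [-0.354,0.077,0],"turn": [0,0,0.1103],"hand": 0.9},{"translation": [-0.354,0.077,0],"turn": [0,0,0.1103],"hand": 0.9},{"translation": [-0.354,0.077,0],"turn": [0,0,0.1103],"hand": 0.9},{"translation": [0,0,0],"turn": [0,0,0],"hand": 0.9},{"translation": [0,0,0],"turn": [0,0,0],"hand": 0.9}]}}

```text
clock: 11.22
position: [409.5, -154.1, 110.0]
eef_rot: [0.001, 0.617, 0.787, 0.0]
ft_force: [0.2, 1.0, -0.0]
width: 0.9
grip_force: 0.0
```

```bash
python3 - <<'E'
from h import *
st(); im=save('wrist','w5.png'); c=bot.get_calibration('wrist')
print(w2p(c,[[409,-154,14]]))
E
```

```text
t11.22 [ 409.5 -154.1  110. ] close13.7 zax [ 0.002 -0.001 -1.   ] w0.900 g0.0 [ 0.2  1.  -0. ]
[[278.06392059 214.24004199]]
```

View pics/w5.png

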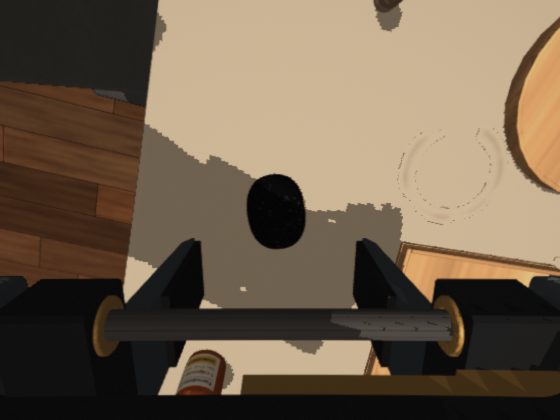

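The case is centred at (276,211), between the fingers and aligned with the gripper. Descending.

Emit:
{"name": "servo_tool", "arguments": {"targets": [{"translation": [0,0,-0.8],"turn": [0,0,0],"hand": 0.9},{"translation": [0,0,-0.8],"turn": [0,0,0],"hand": 0.9},{"translation": [0,0,-0.55],"turn": [0,0,0],"hand": 0.9},{"translation": [0,0,0],"turn": [0,0,0],"hand": 0.7},{"translation": [0,0,0],"turn": [0,0,0],"hand": 0},{"translation": [0,0,0],"turn": [0,0,0],"hand": 0},{"translation": [0,0,0],"turn": [0,0,0],"hand": 0},{"translation": [0,0,0],"turn": [0,0,0],"hand": 0}]}}

```text
clock: 12.28
position: [408.6, -153.7, 2.1]
eef_rot: [0.0, 0.616, 0.787, 0.0]
ft_force: [0.5, -0.5, -0.3]
width: 0.495
grip_force: 30.0
```

Emit:
{"name": "servo_tool", "arguments": {"targets": [{"translation": [0,0,0.9],"turn": [0,0,0],"hand": 0},{"translation": [0,0,0.9],"turn": [0,0,0],"hand": 0},{"translation": [0.63,-0.39,0],"turn": [0,0,-0.017],"hand": 0},{"translation": [0.63,-0.39,0],"turn": [0,0,-0.017],"hand": 0},{"translation": [0.63,-0.39,0],"turn": [0,0,-0.017],"hand": 0},{"translation": [0.63,-0.39,0],"turn": [0,0,-0.017],"hand": 0},{"translation": [0.63,-0.39,0],"turn": [0,0,-0.017],"hand": 0},{"translation": [0.63,-0.39,0],"turn": [0,0,-0.017],"hand": 0}]}}

```text
clock: 13.28
position: [598.1, -271.2, 91.6]
eef_rot: [-0.0, 0.678, 0.735, -0.0]
ft_force: [0.5, -1.2, -0.8]
width: 0.496
grip_force: 30.0
```

Emit:
{"name": "servo_tool", "arguments": {"targets": [{"translation": [0,0,0],"turn": [0,0,0],"hand": 0},{"translation": [0,0,0],"turn": [0,0,0],"hand": 0}]}}

```text
clock: 13.52
position: [596.3, -270.1, 91.3]
eef_rot: [-0.001, 0.677, 0.736, -0.0]
ft_force: [-0.4, 0.5, -0.5]
width: 0.499
grip_force: 30.0
```

Emit:
{"name": "servo_tool", "arguments": {"targets": [{"translation": [0,0,-0.7],"turn": [0,0,0],"hand": 0},{"translation": [0,0,-0.6],"turn": [0,0,0],"hand": 0},{"translation": [0,0,-0.37],"turn": [0,0,0],"hand": 0},{"translation": [0,0,0],"turn": [0,0,0],"hand": 0},{"translation": [0,0,0],"turn": [0,0,0],"hand": 0.65},{"translation": [0,0,0],"turn": [0,0,0],"hand": 0.65},{"translation": [0,0,1],"turn": [0,0,0],"hand": 0.65},{"translation": [0,0,1],"turn": [0,0,0],"hand": 0.7}]}}

```text
clock: 14.52
position: [597.3, -270.7, 110.0]
eef_rot: [-0.0, 0.677, 0.736, -0.0]
ft_force: [1.8, -0.0, 0.5]
width: 0.693
grip_force: 0.0
```

Emit:
{"name": "servo_tool", "arguments": {"targets": [{"translation": [-0.863,-0.216,0.06],"turn": [0,0,0],"hand": 0.9},{"translation": [-0.863,-0.216,0.06],"turn": [0,0,0],"hand": 0.9},{"translation": [-0.863,-0.216,0.06],"turn": [0,0,0],"hand": 0.9},{"translation": [-0.863,-0.216,0.06],"turn": [0,0,0],"hand": 0.9},{"translation": [-0.863,-0.216,0.06],"turn": [0,0,0],"hand": 0.9},{"translation": [0,0,0],"turn": [0,0,0],"hand": 0.9},{"translation": [0,0,0],"turn": [0,0,0],"hand": 0.9}]}}

```text
clock: 15.4
position: [382.4, -325.1, 124.3]
eef_rot: [0.001, 0.678, 0.735, 0.0]
ft_force: [0.6, -0.3, 0.1]
width: 0.903
grip_force: 0.0
```

```bash
python3 - <<'E'
from h import *
st(); im=save('wrist','w6.png'); c=bot.get_calibration('wrist')
print(w2p(c,[[381.6,-324.7,72],[381.6,-324.7,0]]))
E
```

```text
t15.40 [ 382.4 -325.1  124.3] close4.7 zax [ 0.002 -0.001 -1.   ] w0.903 g0.0 [ 0.6 -0.3  0.1]
[[277.38529576 233.16029023]
 [277.46606534 204.40650891]]
```

View pics/w6.png

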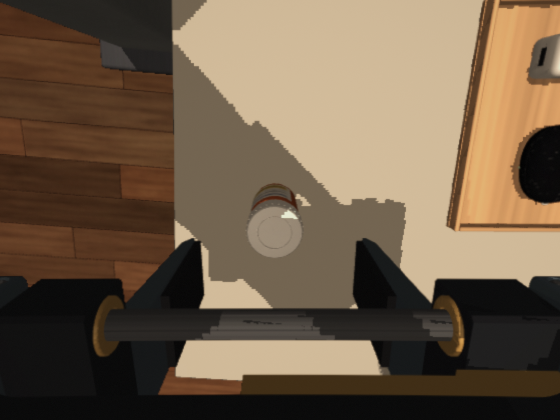

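The cap is centred at (274,229), within 4 px of the prediction, and the charger and case lie flat in the broad tray. Gripping the bottle.

Emit:
{"name": "servo_tool", "arguments": {"targets": [{"translation": [-0.04,0.05,-0.6],"turn": [0,0,0],"hand": 0.9},{"translation": [0,0,-0.8],"turn": [0,0,0],"hand": 0.9},{"translation": [0,0,-0.74],"turn": [0,0,0],"hand": 0.9},{"translation": [0,0,0],"turn": [0,0,0],"hand": 0.7},{"translation": [0,0,0],"turn": [0,0,0],"hand": 0},{"translation": [0,0,0],"turn": [0,0,0],"hand": 0},{"translation": [0,0,0],"turn": [0,0,0],"hand": 0},{"translation": [0,0,0],"turn": [0,0,0],"hand": 0}]}}

```text
clock: 16.45
position: [379.9, -322.6, 17.3]
eef_rot: [0.001, 0.677, 0.736, -0.0]
ft_force: [0.1, 0.1, 3.6]
width: 0.416
grip_force: 30.0
```

Emit:
{"name": "servo_tool", "arguments": {"targets": [{"translation": [0,0,0.9],"turn": [0,0,0],"hand": 0},{"translation": [0,0,0.9],"turn": [0,0,0],"hand": 0},{"translation": [0.62,0.7,0],"turn": [0,0,0],"hand": 0},{"translation": [0.62,0.7,0],"turn": [0,0,0],"hand": 0},{"translation": [0.62,0.7,0],"turn": [0,0,0],"hand": 0},{"translation": [0.62,0.7,0],"turn": [0,0,0],"hand": 0},{"translation": [0.62,0.7,0],"turn": [0,0,0],"hand": 0},{"translation": [0.62,0.7,0],"turn": [0,0,0],"hand": 0}]}}

```text
clock: 17.45
position: [566.5, -111.0, 106.6]
eef_rot: [0.0, 0.677, 0.736, 0.0]
ft_force: [0.5, -0.4, 0.0]
width: 0.415
grip_force: 30.0
```

Emit:
{"name": "servo_tool", "arguments": {"targets": [{"translation": [0.62,0.7,0],"turn": [0,0,0],"hand": 0},{"translation": [0.62,0.7,0],"turn": [0,0,0],"hand": 0},{"translation": [0,0,0],"turn": [0,0,0],"hand": 0},{"translation": [0,0,0],"turn": [0,0,0],"hand": 0}]}}

```text
clock: 17.95
position: [626.9, -42.5, 106.1]
eef_rot: [-0.0, 0.677, 0.736, -0.001]
ft_force: [-0.9, 1.0, -0.7]
width: 0.416
grip_force: 30.0
```

Emit:
{"name": "servo_tool", "arguments": {"targets": [{"translation": [0,0,-0.7],"turn": [0,0,0],"hand": 0},{"translation": [0,0,-0.6],"turn": [0,0,0],"hand": 0},{"translation": [0,0,-0.3],"turn": [0,0,0],"hand": 0},{"translation": [0,0,-0.1],"turn": [0,0,0],"hand": 0},{"translation": [0,0,0],"turn": [0,0,0],"hand": 0},{"translation": [0,0,0],"turn": [0,0,0],"hand": 0}]}}

```text
clock: 18.7
position: [628.4, -42.4, 22.5]
eef_rot: [0.001, 0.678, 0.735, 0.001]
ft_force: [0.3, 0.2, -0.4]
width: 0.413
grip_force: 30.0
```

Emit:
{"name": "servo_tool", "arguments": {"targets": [{"translation": [0,0,-0.02],"turn": [0,0,0],"hand": 0},{"translation": [0,0,0],"turn": [0,0,0],"hand": 0.5},{"translation": [0,0,0],"turn": [0,0,0],"hand": 0.7},{"translation": [0,0,0],"turn": [0,0,0],"hand": 0.7},{"translation": [0,0,0.6],"turn": [0,0,0],"hand": 0.7},{"translation": [0,0,0.9],"turn": [0,0,0],"hand": 0.7},{"translation": [0,0,0.7],"turn": [0,0,0],"hand": 0.7}]}}

```text
clock: 19.58
position: [628.0, -42.2, 132.1]
eef_rot: [0.0, 0.677, 0.736, 0.0]
ft_force: [0.9, 0.0, 0.1]
width: 0.7
grip_force: 0.0
```

Emit:
{"name": "servo_tool", "arguments": {"targets": [{"translation": [-0.909,0.276,0],"turn": [0,0,0],"hand": 0.7},{"translation": [-0.909,0.276,0],"turn": [0,0,0],"hand": 0.7},{"translation": [-0.909,0.276,0],"turn": [0,0,0],"hand": 0.7},{"translation": [-0.909,0.276,0],"turn": [0,0,0],"hand": 0.7},{"translation": [0,0,0],"turn": [0,0,0],"hand": 0.7},{"translation": [0,0,0],"turn": [0,0,0],"hand": 0.7}]}}

```text
clock: 20.32
position: [446.9, 13.0, 131.0]
eef_rot: [0.001, 0.677, 0.736, 0.001]
ft_force: [0.5, -0.7, -0.3]
width: 0.704
grip_force: 0.0
```

```bash
python3 - <<'E'
from h import *
st(); im=save('wrist','w7.png'); c=bot.get_calibration('wrist')
print(w2p(c,[[446.2,12.9,68],[446.2,12.9,0]]))
E
```

```text
t20.32 [446.9  13.  131. ] close4.7 zax [ 0.002 -0.    -1.   ] w0.704 g0.0 [ 0.5 -0.7 -0.3]
[[277.37645831 228.14289088]
 [277.41805532 202.65219228]]
```

View pics/w7.png

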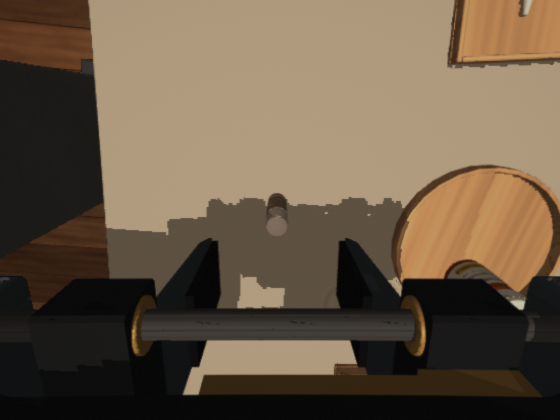

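The lip balm's top is at (277,226), right on the prediction. Gripping it.

Emit:
{"name": "servo_tool", "arguments": {"targets": [{"translation": [0,0,-0.7],"turn": [0,0,0],"hand": 0.7},{"translation": [0,0,-0.8],"turn": [0,0,0],"hand": 0.7},{"translation": [0,0,-0.8],"turn": [0,0,0],"hand": 0.7},{"translation": [0,0,0],"turn": [0,0,0],"hand": 0.4},{"translation": [0,0,0],"turn": [0,0,0],"hand": 0},{"translation": [0,0,0],"turn": [0,0,0],"hand": 0},{"translation": [0,0,0],"turn": [0,0,0],"hand": 0},{"translation": [0,0,0],"turn": [0,0,0],"hand": 0}]}}

```text
clock: 21.38
position: [446.3, 13.0, 16.2]
eef_rot: [0.001, 0.677, 0.736, 0.001]
ft_force: [-0.7, -0.1, 0.8]
width: 0.185
grip_force: 0.1
```

Emit:
{"name": "servo_tool", "arguments": {"targets": [{"translation": [0,0,0],"turn": [0,0,0],"hand": 0},{"translation": [0,0,0.9],"turn": [0,0,0],"hand": 0},{"translation": [0,0,0.9],"turn": [0,0,0],"hand": 0},{"translation": [0.906,0.055,0],"turn": [0,0,0],"hand": 0},{"translation": [0.906,0.055,0],"turn": [0,0,0],"hand": 0},{"translation": [0.906,0.055,0],"turn": [0,0,0],"hand": 0},{"translation": [0.906,0.055,0],"turn": [0,0,0],"hand": 0},{"translation": [0,0,0],"turn": [0,0,0],"hand": 0}]}}

```text
clock: 22.38
position: [629.6, 24.2, 104.7]
eef_rot: [0.0, 0.677, 0.736, 0.0]
ft_force: [-0.2, -0.4, -0.2]
width: 0.171
grip_force: 30.0
```

```bash
python3 - <<'E'
from h import *
st(); im=save('side','s1.png')
cv2.imwrite('pics/s1c.png',cv2.resize(cv2.imread('pics/s1.png')[120:330,170:350],None,fx=2.8,fy=2.8,interpolation=cv2.INTER_CUBIC))
E
```

```text
t22.38 [629.6  24.2 104.7] close4.7 zax [ 0.001  0.    -1.   ] w0.171 g30.0 [-0.2 -0.4 -0.2]
```

View pics/s1c.png

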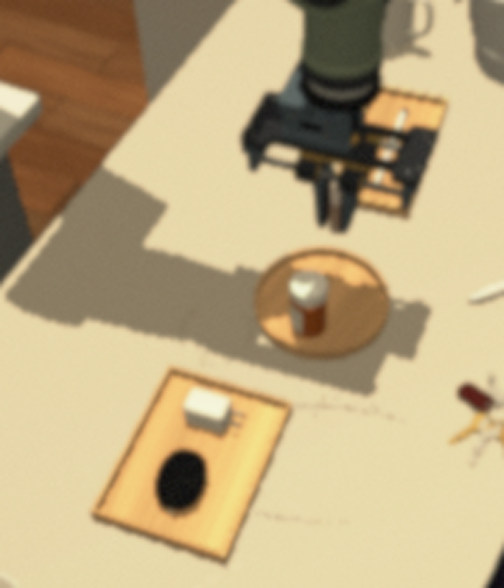

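Side view: the bottle stands upright in the round tray, and the charger and case are flat in the broad tray. The lip balm is held straight. Lowering it.

Emit:
{"name": "servo_tool", "arguments": {"targets": [{"translation": [0,0,-0.7],"turn": [0,0,0],"hand": 0},{"translation": [0,0,-0.6],"turn": [0,0,0],"hand": 0},{"translation": [0,0,-0.28],"turn": [0,0,0],"hand": 0},{"translation": [0,0,-0.1],"turn": [0,0,0],"hand": 0},{"translation": [0,0,0],"turn": [0,0,0],"hand": 0},{"translation": [0,0,0],"turn": [0,0,0],"hand": 0}]}}

```text
clock: 23.18
position: [627.8, 24.0, 22.6]
eef_rot: [0.001, 0.677, 0.736, 0.001]
ft_force: [-0.3, 0.1, -0.9]
width: 0.171
grip_force: 30.0
```

Emit:
{"name": "servo_tool", "arguments": {"targets": [{"translation": [0,0,-0.025],"turn": [0,0,0],"hand": 0},{"translation": [0,0,-0.015],"turn": [0,0,0],"hand": 0},{"translation": [0,0,0],"turn": [0,0,0],"hand": 0},{"translation": [0,0,0],"turn": [0,0,0],"hand": 0.25},{"translation": [0,0,0],"turn": [0,0,0],"hand": 0.4},{"translation": [0,0,0],"turn": [0,0,0],"hand": 0.5},{"translation": [0,0,0.7],"turn": [0,0,0],"hand": 0.5},{"translation": [0,0,1],"turn": [0,0,0],"hand": 0.5}]}}

```text
clock: 24.18
position: [625.9, 24.0, 103.6]
eef_rot: [-0.002, 0.677, 0.736, -0.001]
ft_force: [0.1, 0.4, 0.2]
width: 0.499
grip_force: 0.0
```

Emit:
{"name": "servo_tool", "arguments": {"targets": [{"translation": [0,0,1],"turn": [0,0,0],"hand": 0.5},{"translation": [-0.9,0,0.5],"turn": [0,0,0],"hand": 0.5},{"translation": [-0.9,0,0.5],"turn": [0,0,0],"hand": 0.5},{"translation": [-0.9,0,0.5],"turn": [0,0,0],"hand": 0.5},{"translation": [-0.9,0,0],"turn": [0,0,0],"hand": 0.5},{"translation": [-0.9,0,0],"turn": [0,0,0],"hand": 0.5},{"translation": [0,0,0],"turn": [0,0,0],"hand": 0.5}]}}

```text
clock: 25.05
position: [399.2, 24.0, 229.6]
eef_rot: [-0.0, 0.677, 0.736, -0.0]
ft_force: [0.0, 0.2, 0.7]
width: 0.5
grip_force: 0.0
```

```bash
python3 - <<'E'
from h import *
st(); save('side','s2.png'); save('top','t2.png')
a=cv2.resize(cv2.imread('pics/s2.png')[125:325,190:345],None,fx=2.5,fy=2.5,interpolation=cv2.INTER_CUBIC)
b=cv2.resize(cv2.imread('pics/t2.png')[182:257,162:392],None,fx=1.7,fy=1.7,interpolation=cv2.INTER_CUBIC)
o=np.zeros((max(len(a),len(b)),a.shape[1]+b.shape[1],3),np.uint8);o[:len(a),:a.shape[1]]=a;o[:len(b),a.shape[1]:]=b;print(o.shape)
cv2.imwrite('pics/fin.png',o)
E
```

```text
t25.05 [399.2  24.  229.6] close4.7 zax [-0.  0. -1.] w0.500 g0.0 [0.  0.2 0.7]
(500, 779, 3)
```

View pics/fin.png

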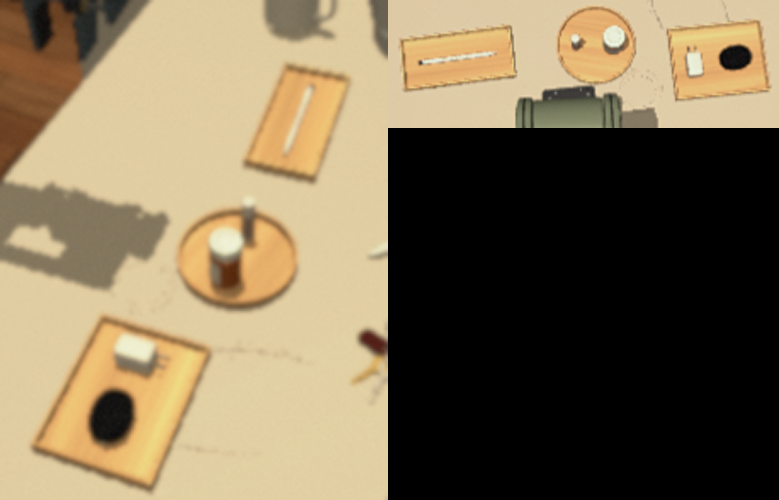

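All five things are in their trays: the stylus flat at (457,58), lip balm (576,41) and bottle (614,38) upright, charger (694,62) and case (735,57) side by side. Handing in.

```bash
python3 -c "
from cell import bot
print(bot.close_job())"
```

```text
the job is handed in; nothing more can be done
None
```

I sorted all five things into their trays, left the mug and candle alone, and handed the job in at about 25 s on the robot's clock; the final pictures show each thing in place, but the hand-in call gave no verdict.

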